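Shut the parts drawers and the lid

ROBOT

A 7-joint arm with a two-finger parallel gripper is mounted at the origin on the work surface. World frame = base frame: x ahead of the robot, y to its left, z up, the work surface at z = 0. Lengths are in mm, angles in rad, forces in N, time in s.
With the tool pointing down it reaches from about 350 to 900 mm from the base axis. Payload 8.1 kg.
Tool frame: the origin (TCP) lies at the centre of the arm's flange, where the gripper is bolted on; the fingertips stand manip.tip_reach ahead of it and the grasp point (between the pads) lies 159 mm ahead of it (manip.tip_reach is the distance from the TCP to the fingertips, in mm); z points along the fingers, y is the line along which they close (so a half turn about z gives the same grasp; the last joint's range is limited). The gripper opens to 92 mm and grips with 3 to 60 N. Pads are 19 mm wide; open, the fingers measure 130 mm over their backs; the gripper's body (75 mm by 190 mm) begins 47 mm behind the grasp point.
Start: joints at [-1.443, 0.434, 0.025, 1.573, -0.012, 1.134, -0.075], TCP at [142.996, 608.428, 404.742] pointing down, gripper open.
Joint ranges: [-2.62, 2.62], [-0.44, 2.09], [-1.27, 1.32], [0.08, 2.57], [-1.32, 4.46], [0.12, 2], [-2.74, 2.74]. Speed limits (rad/s): [2.22, 2.22, 3.01, 3.01, 3.14, 3.14, 3.14].

INTERFACE

Orientations are given as a rotation vector (axis times angle).
In Python, from plant import manip gives the robot as it stands. The module is installed in compiled form; this text tells all that it offers. Calls block until the motion is done:
- manip.move_pose(position, orientation): joint-space move of the TCP to a pose.
- manip.servo_line(position, orientation=None, speed=150, f_stop=None): straight line of the TCP; orientation=None keeps the orientation; speed is the mean speed in mm/s. With f_stop (N) it stops when the force on the tool has changed by that much, and returns True; else False.
- manip.goto_joints(angles): joint-space move.
- manip.gripper_to(opening): finger opening in mm; the grip force is fixed at half the most; returns when the fingers have stopped.
- manip.hold(seconds).
- manip.ik(position, orientation): joint angles nearest the present ones, or None.
- manip.camera(name): name is "side" or "top"; returns (picture, depth): 384x512x3 uint8, red, green, blue; 384x512 float32, mm along the optical axis (not along the pixel's ray), 0 where there is no reading.
- manip.camera_params(name): a dict with "fx", "fy", "cx", "cy" (pixels), "k1" (the pictures are not rectified: a ray, as slopes to the right and down, at radius r is drawn at 1 + k1 r^2 times it, then the intrinsics apply), "view" (4x4, takes a point from world to camera coordinates). Camera axes: x right, y down, z forward; pixel columns grow to the right and rows downward; lengths in mm; the calibration is good to about 2 mm. A picture is of the moment at which its call begins. camera_params takes no time and is no camera call.
A pose or a line that the arm cannot do raises manip.MotionError and nothing moves.
- manip.finish_job(): hands the job in; it is judged then, once.
Trained networks look in the newest picture that a camera, given by its name, has taken for a name from the list of things; names that differ only in an ending like _2 or _b are one class to them, and where a whole thing is asked for, a point or a joint stands for the part that bears it (a point fixed in the world has none). Each returns a list of dicts, best first, with "conf" (0 to 1); they miss things now and then, are a little off and sometimes report something else, mostly with a low value. They report only what shows in the picture. A call takes as long as a camera call. They do not tell look-alikes from the thing itself.
- manip.trace(camera, label): "mask" (384x512 bool, what is visible of it) and "rect" ([left, top, right, bottom] in pixels, round what is visible of it).
Readings, each from a call of its own:
- manip.read_time_s(): time.
- manip.read_qpos(): joint angles.
- manip.read_joint_velocities(): joint speeds.
- manip.read_joint_efforts(): joint torques, N m.
- manip.read_position(): TCP position.
- manip.read_ee_rot(): TCP orientation.
- manip.read_contact_force(): force on the tool from outside, world axes, zero at the start.
- manip.read_moment(): the same for the moment, N m.
- manip.read_grip_width(): finger opening in mm.
- manip.read_gripper_force(): force on a finger pad.
Only numpy, scipy, OpenCV 4.12 (cv2) and the standard library are available. Lean on these libraries where they do the work, as an engineer would, in place of code of your own. Each camera call takes 0.05 s, during which the arm holds its last target. There are 200 camera calls.

TASK

Close up the small-parts storage on the electronics bench: push the open drawers fully shut and push the lid of the parts box down until it is closed, using just the fingertips and without slamming anything. The drawer with the tall transformer standing in it cannot close, so leave that drawer and the transformer exactly as they are. Pick nothing up, and do not disturb the other things on the bench.

Things in the scene. Friction and masses are not known exactly. Their poses are not given: they have to be found in the camera images.
- unit_a: single-drawer unit A, fixed to the bench: an open-fronted case 90 wide (y), 150 deep (x) and 62 high; the three units look alike. Origin: centre of its underside; its front faces along its own -x, 75 mm from the origin. x, y are horizontal, z up
- front_a (a point): middle of the outer face of drawer A's pull, a low block 44 wide, 16 high and 8 deep in the middle of the drawer front (86 wide, 54 high, top edge 58 above the bench); moves with the drawer. It is 31 above the bench and lies 83 mm + drawer opening ahead (own -x) of the unit's origin; axes as the unit's
- drawer_a (a joint): opening of drawer A in m: 0 is fully shut with the front against the case, growing as it comes out along the unit's -x, at most 0.1; starts at 0.035 to 0.085. Runs freely with about 1.5 N of friction and stays where it is left
- unit_b: single-drawer unit B, fixed to the bench: an open-fronted case 90 wide (y), 150 deep (x) and 62 high; the three units look alike. Origin: centre of its underside; its front faces along its own -x, 75 mm from the origin. x, y are horizontal, z up
- front_b (a point): middle of the outer face of drawer B's pull, a low block 44 wide, 16 high and 8 deep in the middle of the drawer front (86 wide, 54 high, top edge 58 above the bench); moves with the drawer. It is 31 above the bench and lies 83 mm + drawer opening ahead (own -x) of the unit's origin; axes as the unit's
- drawer_b (a joint): opening of drawer B in m: 0 is fully shut with the front against the case, growing as it comes out along the unit's -x, at most 0.1; starts at 0.035 to 0.085. Runs freely with about 1.5 N of friction and stays where it is left
- unit_c: single-drawer unit C, fixed to the bench: an open-fronted case 90 wide (y), 150 deep (x) and 62 high; the three units look alike; this one's drawer holds the transformer. Origin: centre of its underside; its front faces along its own -x, 75 mm from the origin. x, y are horizontal, z up
- front_c (a point): middle of the outer face of drawer C's pull, a low block 44 wide, 16 high and 8 deep in the middle of the drawer front (86 wide, 54 high, top edge 58 above the bench); moves with the drawer. It is 31 above the bench and lies 83 mm + drawer opening ahead (own -x) of the unit's origin; axes as the unit's
- drawer_c (a joint): opening of drawer C in m: 0 is fully shut with the front against the case, growing as it comes out along the unit's -x, at most 0.1; starts at 0.07 to 0.085; it is to stay as it is. Runs freely with about 1.5 N of friction and stays where it is left
- parts_box: open parts box, fixed to the bench, 110 x 110 mm and 50 high, with a hinged lid on its far side. Origin: centre of its underside; its near side faces along its own -x; x, y horizontal, z up. The units and the box stand in a row across the bench about 150 mm apart, in any order
- lid_hinge (a point): middle of the lid's hinge line, on the box's far top edge: 55 mm along +x of the box's origin and 50 above the bench. The hinge line runs along the box's y
- lid_edge (a point): middle of the outer face of the lid at its free edge, 110 mm from the hinge line; moves with the lid. The lid is a plate 110 x 110 mm and 6 thick whose inner face goes through the hinge line; a thumb tab 36 wide and 10 long goes on beyond this edge
- lid (a joint): angle of the lid in rad: 0 is shut (level on the box), growing as the free edge swings up and back towards the far side, at most 1.5 (nearly upright); starts at 0.7 to 1.2. The stiff hinge holds it wherever it is left; about 2 N at the free edge swings it shut
- transformer_center (a point): centre of the loose transformer, 34 x 46 mm and 78 high, a copper-coloured winding between steel plates, standing upright in drawer C and reaching 85 above the bench
- spool_center (a point): centre of a loose solder spool lying flat, 54 across and 36 high, a bystander beyond the left (+y) end of the row
- screwdriver: loose screwdriver, 150 long, lying beyond the right (-y) end of the row, a bystander. Its origin is at its middle on the bench, its x along it
- bottle_center (a point): centre of a loose upright bottle, 40 across and 100 high, a bystander behind the row
Not all that is in view belongs to the job. What is shaped like the unit_b but pink is not meant. What is shaped like the parts_box but yellow is not meant.

How it is judged (in metres and radians):
At the end, for the whole second after the job is handed in: Drawers A and B are shut to within 4 mm, the lid is down to within 0.06 rad, drawer C stands where it was (within 6 mm) with the transformer upright and within 10 mm of its place, and spool, screwdriver and bottle are within 15 mm of where they were (value of joint each of drawer_a, drawer_b below 0.004 m and value of joint lid below 0.06 rad and distance of front_c from where it was at the start of the episode below 0.006 m and distance of transformer_center from where it was at the start of the episode below 0.01 m and angle between transformer_center's own z axis and vertical below 0.1 rad and distance of each of spool_center, screwdriver, bottle_center from where it was at the start of the episode below 0.015 m); the robot touches nothing.
It fails at once if the drawer with the transformer is moved by more than 6 mm (distance of front_c from where it was at the start of the episode above 0.006 m).
It fails at once if the transformer is shifted by more than 10 mm, lifted or tipped (distance of transformer_center from where it was at the start of the episode above 0.01 m or angle between transformer_center's own z axis and vertical above 0.3 rad).
It fails at once if the spool, screwdriver or bottle is shifted by more than 15 mm or picked up (distance of any of spool_center, screwdriver, bottle_center from where it was at the start of the episode above 0.015 m).
It fails at once if a drawer is slammed (shut faster than 0.5 m/s) (velocity of joint any of drawer_a, drawer_b below -0.5 m/s).
It fails at once if the lid is slammed (swung down faster than 5 rad/s) (velocity of joint lid below -5 rad/s).
It also fails if it takes over 51 s, if anything falls off the work surface, if the arm or the gripper's body presses on something with over 40 N, if the wrist force passes 120 N, or if a joint passes its speed limit or range.

## Working session

There is one attempt and no reset: what is moved stays moved. The work goes in short steps, each a Python script; the robot and the scene stay as the last script left them, time stands still between calls to the robot, and variables do not carry over. Pictures are saved under pics/ and viewed, at most 10 in all, crops included, and the job is handed in when it is done.

```bash
mkdir -p pics; cat > h.py <<'E'
import numpy as np, cv2
from plant import manip
def world(cam, uv, d):
    p=manip.camera_params(cam); K=np.array([[p['fx'],0,p['cx']],[0,p['fy'],p['cy']],[0,0,1.]])
    uv=np.asarray(uv,float).reshape(-1,1,2)
    xy=cv2.undistortPoints(uv,K,np.array([p['k1'],0,0,0.]))[:,0]
    d=np.asarray(d,float).ravel()
    c=np.c_[xy*d[:,None],d,np.ones(len(d))]
    return (c@np.linalg.inv(np.array(p['view'])).T)[:,:3]
def cloud(cam,dep,mask=None):
    m=dep>0
    if mask is not None: m&=mask
    v,u=np.nonzero(m)
    return world(cam,np.c_[u,v],dep[v,u]),np.c_[u,v]
E
python3 - <<'E'
from h import *
print(manip.tip_reach, manip.read_ee_rot(), manip.read_time_s())
for c in('side','top'):
    im,d=manip.camera(c); cv2.imwrite(f'pics/{c}0.png',im[:,:,::-1]); np.savez(f'{c}0.npz',im=im,d=d)
    print(c,{k:np.round(v,3).tolist() for k,v in manip.camera_params(c).items()})
    for l in('unit_a','front_a','parts_box','lid_edge','transformer_center','spool_center','screwdriver','bottle_center'):
        for r in manip.trace(c,l):
            P,_=cloud(c,d,r['mask'])
            print(c,l,round(r['conf'],2),np.round(r['rect']).tolist(),im[r['mask']].mean(0).round(), np.median(P,0).round() if len(P) else None)
E
```

```text
178.0 [-3.61785589e-01 -3.12065685e+00  2.49884988e-03] 0.0
side {'fx': 371.832, 'fy': 371.832, 'cx': 247.994, 'cy': 189.648, 'k1': -0.03, 'view': [[-0.96, -0.278, -0.022, 529.427], [-0.151, 0.585, -0.797, 174.282], [0.235, -0.762, -0.603, 954.951], [0.0, 0.0, 0.0, 1.0]]}
side unit_a 0.9 [190.0, 206.0, 271.0, 256.0] [60. 64. 66.] [570.  98.  50.]
side unit_a 0.84 [241.0, 306.0, 330.0, 384.0] [175. 109. 135.] [361. 390.  62.]
side unit_a 0.68 [206.0, 175.0, 288.0, 220.0] [59. 64. 66.] [575. -49.  44.]
side unit_a 0.43 [246.0, 218.0, 273.0, 257.0] [69. 72. 74.] [505.  81.  25.]
side unit_a 0.28 [284.0, 155.0, 307.0, 165.0] [148.  24.  17.] [ 480. -346.   19.]
side front_a 0.92 [229.0, 259.0, 273.0, 300.0] [72. 77. 79.] [472. 226.  22.]
side front_a 0.82 [242.0, 220.0, 274.0, 258.0] [68. 73. 74.] [505.  80.  25.]
side front_a 0.75 [309.0, 334.0, 327.0, 382.0] [163. 103. 125.] [291. 388.  42.]
side front_a 0.66 [251.0, 190.0, 286.0, 223.0] [60. 65. 66.] [511. -77.  23.]
side parts_box 0.91 [318.0, 134.0, 352.0, 158.0] [135. 125.  47.] [ 354. -413.   55.]
side parts_box 0.71 [230.0, 133.0
[... 1548 characters left out ...]
10. 110.  70.] [ 356. -452.   57.]
top lid_edge 0.78 [375.0, 237.0, 412.0, 278.0] [116. 116.  74.] [ 355. -458.   58.]
top lid_edge 0.55 [297.0, 160.0, 340.0, 174.0] [81. 86. 82.] [ 625. -225.  112.]
top lid_edge 0.41 [160.0, 160.0, 192.0, 234.0] [68. 73. 73.] [563. 220.  60.]
top lid_edge 0.3 [252.0, 195.0, 281.0, 225.0] [73. 78. 78.] [511. -69.   9.]
top transformer_center 0.64 [167.0, 208.0, 186.0, 224.0] [110. 110. 108.] [482. 208.  83.]
top spool_center 0.64 [123.0, 200.0, 144.0, 217.0] [129. 130. 128.] [521. 356.  35.]
top screwdriver 0.75 [351.0, 207.0, 363.0, 229.0] [114.  44.  39.] [ 479. -356.   23.]
top bottle_center 0.76 [260.0, 108.0, 270.0, 132.0] [86. 89. 84.] [798. -69.  67.]
```

```bash
python3 - <<'E'
import cv2
s=cv2.imread('pics/side0.png');t=cv2.imread('pics/top0.png')
cv2.imwrite('pics/side0b.png',cv2.resize(s,(800,600),interpolation=2))
cv2.imwrite('pics/top0b.png',cv2.resize(t[95:305,90:430],(800,494),interpolation=2))
E
cat > m.py <<'E'
from h import *
# top-cloud: fit min-area rects of case tops (z 57..66), lids
z=np.load('top0.npz'); P,uv=cloud('top',z['d'])
for n,c in(('y222',(575,220)),('y73',(575,73)),('y-71',(575,-71))):
    q=P[(abs(P[:,2]-61)<6)&(np.hypot(P[:,0]-c[0],P[:,1]-c[1])<95)&(abs(P[:,1]-c[1])<62)]
    r=cv2.minAreaRect(q[:,:2].astype(np.float32)); print(n,len(q),r, q[:,2].mean())
    q2=P[(P[:,2]>4)&(abs(P[:,1]-c[1])<60)&(P[:,0]<530)&(P[:,0]>380)]
    print('  front z>50 ', np.round(q2[q2[:,2]>48][:, :].min(0)), np.percentile(q2[:,0],[0,1,3]).round(), q2[:,1].min().round(), q2[:,1].max().round())
for cam in('top','side'):
    z=np.load(cam+'0.npz'); P,uv=cloud(cam,z['d'])
    q=P[(abs(P[:,1]+220)<75)&(abs(P[:,0]-600)<110)&(P[:,2]>56)]
    print(cam,'lid',len(q),q.min(0).round(),q.max(0).round())
    c=q.mean(0); w,v=np.linalg.eigh(np.cov((q-c).T)); print(c.round(),v[:,0].round(3),np.sqrt(w).round(1))
E
python3 m.py
```

```text
y222 1213 ((594.109375, 225.34127807617188), (146.7544403076172, 90.37484741210938), 3.20772123336792) 61.90482229718954
  front z>50  [441. 174.  48.] [381. 385. 391.] 163.0 279.0
y73 1149 ((598.3883056640625, 71.18983459472656), (90.4682846069336, 141.4811248779297), 86.27120971679688) 62.032757609676466
  front z>50  [475.  33.  48.] [380. 383. 390.] 16.0 133.0
y-71 945 ((610.24169921875, -73.34172058105469), (89.89369201660156, 117.41587829589844), 89.14717102050781) 62.16845226381231
  front z>50  [ 468. -111.   49.] [380. 381. 387.] -131.0 -12.0
top lid 390 [ 595. -279.   56.] [ 655. -168.  162.]
[ 623. -222.  116.] [ 0.879 -0.05   0.474] [ 1.7 31.6 34.4]
side lid 130 [ 595. -275.   57.] [ 655. -164.  160.]
[ 620. -197.  117.] [ 0.893 -0.076  0.444] [ 1.8 31.2 39.6]
```

View pics/side0b.png

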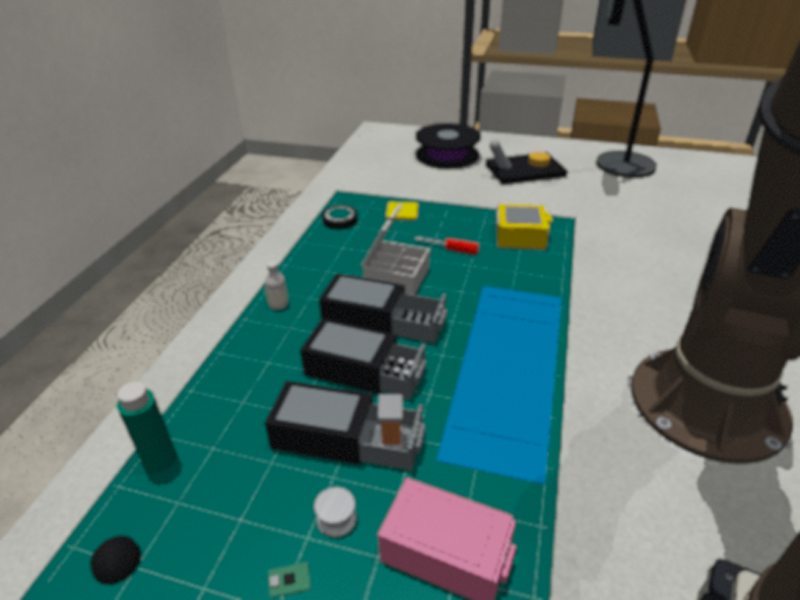

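View pics/top0b.png

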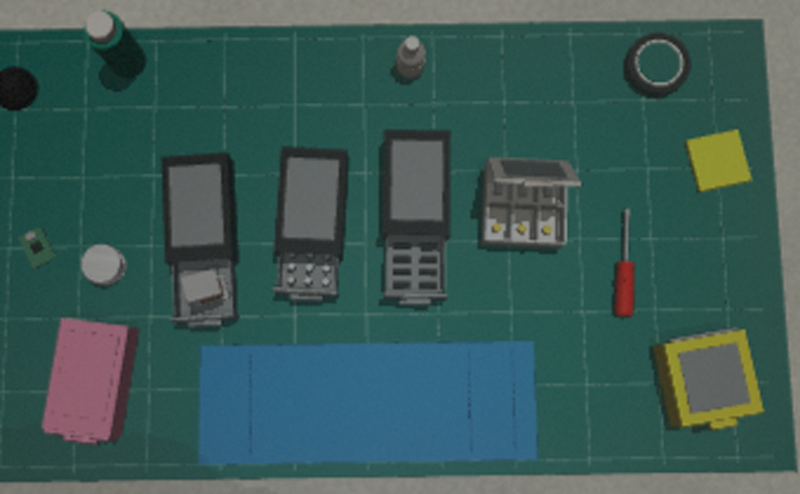

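The side picture (800x600) shows three dark units in a row. The one at about (340,420) holds the copper and steel transformer at (390,415). The open grey box is at (395,260).

Candidates in the enlarged top crop:
- **Dark units:** (200,240), (312,225) and (416,215).
- **Drawer unit look-alike:** pink at (88,380), not meant because of its colour.
- **Box look-alike:** yellow at (712,380), also not meant. The box meant is the grey one at (527,200).
- **C:** (200,240), since the transformer at (203,285) stands in it.
- **A and B:** (312,225) and (416,215). Both get shut, so it doesn't matter which is which.

The same crop confirms all of this.

```bash
cat > m2.py <<'E'
from h import *
def units(P):
    out=[]
    for c in((600,72),(628,-73)):
        q=P[(abs(P[:,2]-62)<4)&(abs(P[:,1]-c[1])<62)&(P[:,0]>c[0]-85)&(P[:,0]<c[0]+100)]
        (cx,cy),(w,h),a=cv2.minAreaRect(q[:,:2].astype(np.float32)); yaw=a if w>h else a-90
        if yaw>45: yaw-=90
        yr=np.radians(yaw); R=np.array([[np.cos(yr),-np.sin(yr)],[np.sin(yr),np.cos(yr)]])
        loc=np.c_[(P[:,:2]-[cx,cy])@R,P[:,2]]
        f=loc[(abs(loc[:,1])<48)&(loc[:,0]<-78)&(loc[:,0]>-190)&(loc[:,2]>46)]
        pl=loc[(abs(loc[:,1])<20)&(loc[:,0]<-78)&(loc[:,0]>-190)&(loc[:,2]>18)]
        out.append((cx,cy,yaw,w,h)); print(np.round(out[-1],1),'front',np.percentile(f[:,0],[1,10,50]).round(1) if len(f) else None,'pull',np.percentile(pl[:,0],[0.5,3]).round(1) if len(pl) else None)
    return out
if __name__=='__main__':
    for cam in('top','side'):
        P,_=cloud(cam,np.load(cam+'0.npz')['d']); print(cam); units(P)
        # box rim (45..54)
        q=P[(abs(P[:,1]+222)<80)&(P[:,0]>500)&(P[:,0]<620)&(abs(P[:,2]-49)<4)]
        print('rim',cv2.minAreaRect(q[:,:2].astype(np.float32)),np.percentile(q[:,0],[1,50]))
        q=P[(abs(P[:,1]+222)<75)&(abs(P[:,0]-600)<110)&(P[:,2]>56)]
        t=q[q[:,2]>np.percentile(q[:,2],95)]; print('lid top edge',t.mean(0).round(),t[:,1].min(),t[:,1].max())
        for lo in range(56,160,13):
            s=q[(q[:,2]>=lo)&(q[:,2]<lo+13)&(abs(q[:,1]+222)<40)]
            if len(s): print(lo,s.mean(0).round(1),len(s))
E
python3 m2.py
```

```text
top
[600.6  71.   -3.8  90.5 145.9] front [-126.4 -124.9 -122.6] pull [-132.9 -132.8]
[623.6 -73.5  -0.9  89.9 144.3] front [-155.9 -153.9 -153.3] pull [-161.8 -161.6]
rim ((578.299072265625, -220.09454345703125), (109.86507415771484, 77.67031860351562), 87.89608764648438) [537.87899094 555.71971789]
lid top edge [ 599. -223.  159.] -237.85642696402385 -204.89123972518726
56 [ 651.9 -218.3   61.7] 21
69 [ 645.3 -219.8   75.2] 30
82 [ 638.3 -221.5   88.7] 30
95 [ 631.1 -222.6  102.8] 32
108 [ 624.6 -222.2  115.4] 31
121 [ 617.8 -220.5  128.5] 34
134 [ 609.3 -225.7  141.5] 46
147 [ 602.9 -219.3  152.5] 55
side
[599.1  73.   -3.6  94.2 143.8] front [-124.1 -123.6 -122.4] pull [-131.9 -131.4]
[622.2 -70.2  -1.7  95.1 142.9] front [-154.  -153.6 -152.2] pull [-161.6 -161.4]
rim ((581.0088500976562, -218.48983764648438), (115.67745971679688, 82.2705078125), 87.20298767089844) [537.95948206 566.3637964 ]
lid top edge [ 600. -216.  159.] -232.70629415582107 -200.04020709040265
56 [ 646.4 -214.4   59.8] 4
69 [ 638.4 -226.2   74. ] 5
82 [ 631.7 -225.7   87.1] 4
95 [ 625.4 -213.9  100.7] 3
108 [ 618.8 -223.1  112.6] 3
121 [ 612.  -214.3  126.6] 4
134 [ 603.6 -221.9  142.5] 7
147 [ 601.  -215.4  154.2] 27
```

```bash
cat > act.py <<'E'
from h import *
from scipy.spatial.transform import Rotation as Ro
def rot(yaw): return (Ro.from_euler('z',yaw,degrees=True)*Ro.from_euler('y',180,degrees=True)).as_rotvec()
def frame(x,y,yaw):
    R=Ro.from_euler('z',yaw,degrees=True)
    return lambda lx,ly,tipz: R.apply([lx,ly,0])+[x,y,tipz+manip.tip_reach]
def drawer(x,y,yaw,op):
    F=frame(x,y,yaw); o=rot(yaw)
    manip.move_pose(F(-83-op-45,0,130),o)
    manip.servo_line(F(-83-op-45,0,26),speed=120)
    s=manip.servo_line(F(-83-9.5+8,0,26),speed=55,f_stop=12)
    p=manip.read_position(); l=Ro.from_euler('z',-yaw,degrees=True).apply(np.array(p)-[x,y,0])
    print('stop',s,'local',l.round(1),'F',np.round(manip.read_contact_force(),1),manip.read_time_s())
    return F
E
python3 - <<'E'
from act import *
manip.gripper_to(0)
F=drawer(600,71.5,-3.7,49)
manip.servo_line(F(-83-9.5-30,0,26),speed=100)
manip.servo_line(F(-83-9.5-30,0,130),speed=200)
_,d=manip.camera('top'); np.save('d1.npy',d)
import m2; m2.units(cloud('top',d)[0]); print(manip.read_time_s())
E
```

```text
stop True local [-9.550e+01 -2.000e-01  2.033e+02] F [-0.5  0.1 -0.2] 6.8583
[600.6  70.9  -3.8  90.1 145.7] front [-188.9 -179.2 -137.8] pull [-189.1 -187.1]
[623.7 -73.4  -1.1  90.  144.4] front [-156.  -153.8 -151. ] pull [-161.9 -161.7]
7.9917
```

```bash
python3 - <<'E'
from act import *
import m2
F=drawer(623,-72.5,-1.2,79)
s=manip.servo_line(F(-80,0,26),speed=20,f_stop=20)
print(s,manip.read_position(),manip.read_contact_force())
manip.servo_line(F(-125,0,26),speed=100)
manip.servo_line(F(-125,0,130),speed=200)
# re-push check on first
F=drawer(600,71.5,-3.7,-15)
s=manip.servo_line(F(-80,0,26),speed=20,f_stop=20)
print(s,manip.read_position(),manip.read_contact_force())
manip.servo_line(F(-125,0,26),speed=100)
manip.servo_line(F(-125,0,260),speed=250)
# over to behind the lid, high
G=frame(594,-220.5,-2.7)
manip.move_pose(G(100,0,200),rot(-2.7)); print(manip.read_time_s())
im,d=manip.camera('side'); cv2.imwrite('pics/side2.png',cv2.resize(im[130:310,170:350][:,:,::-1],(600,600),interpolation=2))
im,d=manip.camera('top'); m2.units(cloud('top',d)[0])
cv2.imwrite('pics/top2.png',cv2.resize(im[95:305,90:430][:,:,::-1],(800,494),interpolation=2))
E
```

```text
stop True local [-95.3   0.  203.4] F [-0.3  0.6  0.3] 11.5
True [529.27039478 -70.71712149 202.4290523 ] [-0.38938481  0.23513719 -0.03635166]
stop True local [-9.520e+01  1.000e-01  2.037e+02] F [ 1.1  0.2 -0.2] 15.1083
True [506.29945986  77.60127136 202.86029047] [ 0.29731641 -0.69610967 -0.08329452]
18.4917
[598.   71.1  -4.1  90.4 150.4] front [-190.  -189.7 -186.4] pull [-83.1 -83. ]
[648.4 -45.8 -34.2  73.9 158.4] front [-177.6 -163.7 -134.1] pull [-171.5 -168.6]
```

```bash
python3 - <<'E'
from act import *
import m2
G=frame(594,-220.5,-2.7); HX=56; r=92; hf=11
def tip(t): 
    return G(HX-r*np.cos(t)+6*np.sin(t)+hf,0,50+r*np.sin(t)+6*np.cos(t))
manip.servo_line(tip(1.35)+np.array([0,0,0]),speed=120,f_stop=15)
for t in np.linspace(1.2,0.0,7):
    s=manip.servo_line(tip(t),speed=70,f_stop=25)
    print(round(t,2),s,np.round(manip.read_contact_force(),1))
    if s: break
p=tip(0); 
s=manip.servo_line(p-[0,0,8],speed=25,f_stop=15); q=np.array(manip.read_position()); print(s,q,q[2]-manip.tip_reach,np.round(manip.read_contact_force(),1))
manip.servo_line(q+[0,0,150],speed=200)
manip.move_pose([400,-100,520],rot(0)) if False else manip.move_pose([380,330,450],rot(0))
print(manip.read_time_s())
im,d=manip.camera('top'); P=cloud('top',d)[0]; m2.units(P)
q=P[(abs(P[:,1]+222)<75)&(abs(P[:,0]-600)<70)&(P[:,2]>42)]
A=np.c_[q[:,:2],np.ones(len(q))]; print('lid plane',np.linalg.lstsq(A,q[:,2],rcond=None)[0],q[:,2].min(),q[:,2].max(),len(q))
cv2.imwrite('pics/top3.png',cv2.resize(im[95:305,90:430][:,:,::-1],(800,494),interpolation=2))
E
```

```text
1.2 False [-0.5 -0.3  0.5]
1.0 False [0.3 0.3 0.2]
0.8 False [1.2 0.3 0.3]
0.6 False [-0.2  0.1  0.5]
0.4 False [ 0.  -0.3  0.7]
0.2 False [-0.3  0.2  0.7]
0.0 True [-3.1  1.1 14. ]
True [ 569.15742575 -219.70825232  234.17141537] 56.17141536520961 [-3.5  2.4 13.3]
25.3583
[598.1  71.2  -3.9  90.6 151. ] front None pull [-83.3 -83.3]
[620.7 -73.1  -1.3  89.8 150.5] front None pull [-83. -83.]
lid plane [ 1.97372460e-04 -6.33808611e-03  5.45765390e+01] 42.54848306996246 65.15649023010133 1264
```

View pics/top3.png

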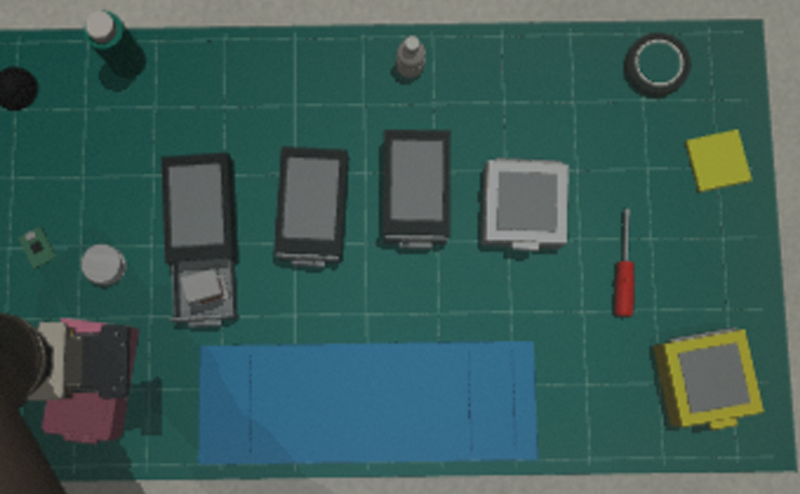

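Both drawers are shut, at (312,260) and (416,240), and the lid lies level at (527,205). Drawer C and the transformer at (203,285), the spool, the screwdriver and the bottle stand where they did. The arm is clear, so I'm handing in.

```bash
python3 -c "
from plant import manip
print(manip.finish_job())"
```

```text
the job is handed in; nothing more can be done
None
```

I handed the job in at about 25 s of the 51 s: both free drawers measured fully shut and the lid level, and the last picture showed drawer C, the transformer and the bystanders where they were; no verdict came back.

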